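Clamp a housing in the jig with the square key

ROBOT

A 6-joint arm with a two-finger parallel gripper is mounted at the origin on the work surface. World frame = base frame: x ahead of the robot, y to its left, z up, the work surface at z = 0. Lengths are in m, angles in rad, forces in N, time in s.
With the tool pointing down it reaches from about 0.375 to 0.9 m from the base axis. Payload 3.1 kg.
Tool frame: the origin (TCP) lies where the fingers leave the gripper's body, on its centre line; the fingertips stand 70 mm ahead of it and the grasp point (between the pads) lies 51 mm ahead of it (robot.tip_reach is the distance from the TCP to the fingertips, in m); z points along the fingers, y is the line along which they close (so a half turn about z gives the same grasp; the last joint's range is limited). The gripper opens to 87 mm and grips with 3 to 60 N. Pads are 19 mm wide; open, the fingers measure 117 mm over their backs; the gripper's body (75 mm by 190 mm) begins 51 mm behind the grasp point.
Start: joints at [1.115, 0.527, 1.433, -0, 1.181, -0.178], TCP at [0.171, 0.601, 0.292] pointing down, gripper open.
Joint ranges: [-3.08, 3.08], [-0.75, 2.2], [0.22, 2.44], [-1.43, 4.57], [0, 2.65], [-2.85, 2.85]. Speed limits (rad/s): [2.79, 2.79, 3.14, 3.14, 3.14, 3.14].

INTERFACE

Orientations are given as a unit quaternion [x, y, z, w].
In Python, from rig import robot gives the robot as it stands.
- The arm moves only by the tool carry_out, never from a script. Its argument "rows" is a list that holds one entry, the list of rows, each a list of 6 numbers: the shift along the tool's x, y, z in mm, then the turn, a rotation vector about the tool's x, y, z in units of 8 degrees (1.0 is 8 degrees). A call has 1 to 20 rows; each row is the pose to reach, as a shift and turn from the pose commanded when the call began, along the tool's axes at that moment; what a row does not reach only later rows make up. A row lasts 1/10 s, in which the tool goes at most 50 mm and 8.59 degrees, less where a joint would pass 70% of its speed; a pose out of reach is approached as far as the arm can. A call with a gripper value outside its range is refused whole. "fingers" is the opening, from 0 (shut) to 1 (fully open), set as the call begins (left out, the last holds). The fingers move at their own pace and stop on an object; "grip_force" is the grip in N (left out, the last holds). Time passes only in rows, so rows that repeat a pose let the fingers close. It gives the time, the measured TCP pose, the force and the opening at its end, in the units of the state.
- robot.get_obs(): the state, without advancing time (a new reading comes with each control period).
- robot.camera(name): name is "scene" or "top" or "wrist"; returns a dict with "color" (384x512x3 uint8, red, green, blue), "depth" (384x512 float32, m along the optical axis (not along the pixel's ray), 0 where there is no reading), "K" (3x3 intrinsics, pixels), "D" ([k1, k2, p1, p2, k3] as OpenCV has them; the pictures are not rectified), "camera_from_world" (4x4, takes a point from world to camera coordinates). Camera axes: x right, y down, z forward; pixel columns grow to the right and rows downward; lengths in m; the calibration is good to about 2 mm. A picture is of the moment at which its call begins.
- robot.hand_in(): hands the job in, once; it reports no verdict.
The state is a dict: "time": time; "q": joint angles; "joint_velocities": joint speeds; "joint_torque": joint torques, N m; "position": TCP position; "tool_rot": TCP orientation; "ft_force": force on the tool from outside, world axes, zero at the start; "moment": the same for the moment, N m; "grip_width": finger opening in m.
Only numpy, scipy, OpenCV 4.12 (cv2) and the standard library are available. Lean on these libraries where they do the work, as an engineer would, in place of code of your own. Each camera call takes 0.05 s, during which the arm holds its last target. There are 200 camera calls.

TASK

Take the red-handled square key out of its holder, seat it fully in the recessed square socket of the blue swing clamp (feel gently for the socket: the clamp is bolted somewhere along its slot) and turn it clockwise until the clamp arm has pushed the aluminium housing home against the white fence and presses on it firmly but gently, the housing being a thin casting. Let go and leave the housing clamped with the key standing in the socket; move the housing and the clamp with the key only, and leave everything else on the bench where it is.

Things in the scene. Friction and masses are not known exactly. Their poses are not given: they have to be found in the camera images.
- key: Steel key with a red T-handle, standing foot down in a hole of the holder. Shank 12 mm square, 83 mm long, foot chamfered 1.5 mm; handle a bar 74 x 16 x 16 mm, centre 90 mm above the foot, round 20 mm neck under it. About 0.15 kg. Origin at the centre of the foot, z up the shank, x along the bar, y across it; the square's sides are parallel to x and y.
- holder: Blue steel block fixed to the bench, 70 mm (x) x 170 mm (y) x 50 mm high, origin at the centre of its underside. Two square holes, 14.5 mm wide and 42 mm deep, at y = +50 and -50 mm: the red key stands in one, the black one in the other, feet 8 mm above the bench, bars about along x.
- jig: Clamping jig fixed to the bench: dark steel plate 15 mm thick spanning x -60..140 and y -90..60 mm about its origin, which is on the underside below the middle of the clamp's slot; z up. The slot and the blue swing clamp on it are described at turret_mid and socket_mid. The fence and the housing stand on it, fence on the -y side.
- turret_mid (a point): Point on the jig (jig's axes), 71 mm above its origin, at the height of the clamp turret's rim and over the middle of its slot along jig y. The blue round turret, 60 mm wide, has its axis at x = 0 and y = -6..+6 mm from here: it differs each time, is not measured, and stays put. Its arm is 28..45 mm above the jig's origin, 10 mm wide, with a free-running steel roller, radius 10 mm, 70 mm from the axis.
- socket_mid (a point): Point 10 mm below turret_mid, at the height of the flat floor of the round recess (49 mm wide, 10 mm deep) in the turret's top. In the middle of that floor, on the turret's axis (so up to 6 mm along jig y from this point), is the square socket: 13.5 mm wide, sharp-edged, 22 mm deep (bottom 39 mm above the jig's origin).
- clamp (a joint): Angle of the swing clamp (turret, socket and arm turn as one), rad, growing clockwise seen from above, range 0 to 2.2; starts at 0.4 to 0.75. At 0 the arm points along jig +y, at 1.57 along jig +x; the socket's sides are parallel and square to the arm. Friction about 0.2 N m; it stays where it is left. Each newton at the roller takes 0.07 N m more.
- housing: Silvery aluminium housing to be clamped, 80 mm (x) x 40 mm (y), 34 mm high with a 6 mm raised round hub on top, mass about 0.3 kg, a loose piece standing on the jig's plate centred at jig x = 76 mm, 4 to 14 mm short of the fence. Origin at the centre of its underside. Over 25 N of pressing would spoil it; held against the fence it gives only about 1 mm under 20 N.
- fence: Bar faced with slick white plastic, fixed on the jig, 90 mm (x) x 16 mm (y) x 40 mm high, origin at the centre of its underside, axes parallel to the jig's. Its face towards the housing is at y = +8 mm, so the housing is home when its centre is 28 mm from the fence's origin along y; the clamp then stands at about 1.44 to 1.65 rad, depending on where it is bolted.
- round_key: Black-handled key with a round 11 mm shank, same size as the red one, in the holder's other hole. Not to be moved. Origin at the centre of its foot.
- spare_housing: Grey spare housing, same size, standing on the bench; leave alone. Origin under its centre.
- screwdriver: Screwdriver with a red handle lying on the bench, leave alone.
- wrench: Steel spanner lying on the bench, leave alone.
- mallet: Hammer with a wooden handle lying on the bench, leave alone.
- grease_tin: Yellow tin, 64 mm in diameter, 75 mm high, leave alone.
- bushing: Brass bushing, 44 mm in diameter, 35 mm high, leave alone.
Mind the look-alikes: they are no part of the job. There is more than one size of the key; the one meant has the size given above.

How it is judged:
By the outcome, as a careful person would: the job done as asked, in the order asked, and still so for the second after the job is handed in, with the robot touching nothing.
It also fails if it takes over 72 s, if anything falls off the work surface, if the arm or the gripper's body presses on something with over 40 N, if the wrist force passes 120 N, or if a joint passes its speed limit or range.

## Working session

There is one attempt and no reset: what is moved stays moved. The work goes in short steps, Python scripts to look and compute and a tool call to move; the robot and the scene stay as the last step left them, time stands still between calls to the robot, and variables do not carry over. Pictures are saved under pics/ and viewed, on a budget of 10 in all, crops included, one or two more only if the job needs it, and the job is handed in when it is done.

Besides the shell and the picture viewer there is one more tool, called after "Request:" in YAML: its name, and indented under it one key for each argument. carry_out: Moves the arm, as the interface text tells. Its arguments: {"type":"object","properties":{"rows":{"type":"array"},"fingers":{"type":"number"},"grip_force":{"type":"number"}},"required":["rows"]}

```bash
ls; mkdir -p pics
python3 - <<'E'
from rig import robot
import cv2,numpy as np
o=robot.get_obs();print({k:np.round(v,3) for k,v in o.items()})
a=[]
for n in("scene","top"):
    c=robot.camera(n);np.savez(f"{n}0.npz",**c);cv2.imwrite(f"pics/{n}0.png",cv2.resize(c["color"][...,::-1],(800,600)))
    print(n,np.round(c["K"],1).tolist(),c["D"],np.round(c["camera_from_world"],3).tolist())
E
```

```text
pics
{'time': np.float64(0.0), 'q': array([ 1.116,  0.528,  1.434, -0.   ,  1.181, -0.179]), 'joint_velocities': array([ 0.001, -0.001,  0.001, -0.001, -0.001, -0.002]), 'joint_torque': array([ -0.   , -44.004, -17.66 ,   0.063,   0.058,  -0.   ]), 'position': array([0.171, 0.601, 0.291]), 'tool_rot': array([ 0.138,  0.99 , -0.001, -0.   ]), 'ft_force': array([-0.758, -0.334, -0.376]), 'moment': array([ 0.031, -0.058, -0.046]), 'grip_width': np.float64(0.087)}
scene [[398.6, 0.0, 250.7], [0.0, 398.6, 187.3], [0.0, 0.0, 1.0]] [0.03512391 0.         0.         0.         0.        ] [[-0.623, 0.782, 0.018, 0.39], [0.568, 0.467, -0.678, -0.227], [-0.538, -0.412, -0.735, 1.393], [0.0, 0.0, 0.0, 1.0]]
top [[434.7, 0.0, 253.9], [0.0, 434.7, 190.1], [0.0, 0.0, 1.0]] [-0.00628596  0.          0.          0.          0.        ] [[0.012, -1.0, 0.02, -0.075], [-0.996, -0.014, -0.092, 0.552], [0.092, -0.019, -0.996, 1.284], [0.0, 0.0, 0.0, 1.0]]
```

View pics/scene0.png

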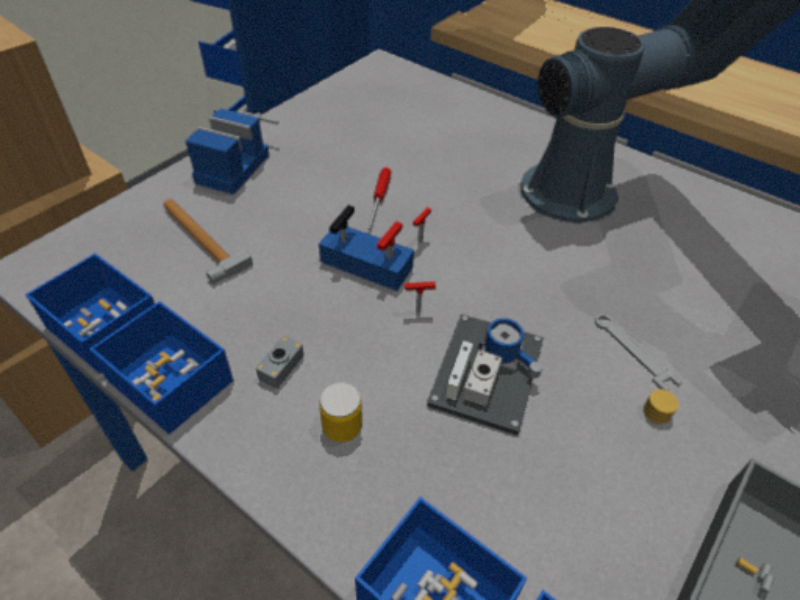

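View pics/top0.png

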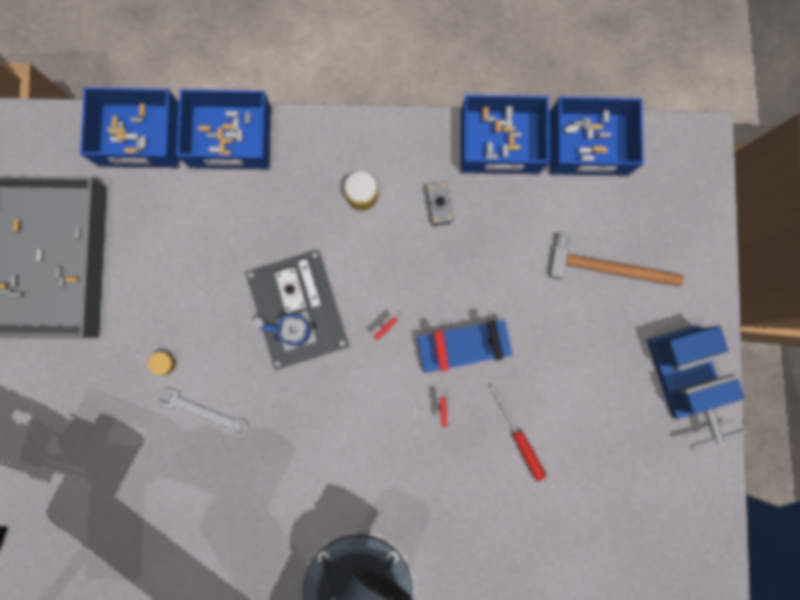

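Scene view: the blue holder is at (367,255). The key candidates are:
- the red bar in the holder at scene (390,237), top (440,350)
- two small red keys outside it at scene (423,215) and (420,290), top (444,411) and (385,328)
- the black one at scene (343,217)

The large red key in the holder fits the description. The jig is at top (297,310) with its turret at (293,330), and the arm points left.

```bash
cat > h.py <<'E'
import numpy as np,cv2
from scipy.spatial.transform import Rotation as R
def ray(c,px):
    px=np.asarray(px,float).reshape(-1,1,2)
    n=cv2.undistortPoints(px,c["K"],c["D"])[:,0]
    T=c["camera_from_world"];Rw=T[:3,:3].T
    return -Rw@T[:3,3],(np.c_[n,np.ones(len(n))])@Rw.T
def onplane(c,px,z):
    o,d=ray(c,px);return o+d*((z-o[2])/d[:,2])[:,None]
def tri(c1,p1,c2,p2):
    o1,d1=ray(c1,p1);o2,d2=ray(c2,p2);d1=d1[0];d2=d2[0]
    s=np.linalg.lstsq(np.c_[d1,-d2],o2-o1,rcond=None)[0]
    a=o1+s[0]*d1;b=o2+s[1]*d2
    return (a+b)/2,np.linalg.norm(a-b)
def blobs(c,lo,hi,amin=20):
    hsv=cv2.cvtColor(c["color"],cv2.COLOR_RGB2HSV)
    m=cv2.inRange(hsv,np.array(lo),np.array(hi))
    if lo[0]==0: m|=cv2.inRange(hsv,np.array([170]+lo[1:]),np.array([180]+hi[1:]))
    cs,_=cv2.findContours(m,cv2.RETR_EXTERNAL,cv2.CHAIN_APPROX_NONE)
    return [(k,cv2.minAreaRect(k)) for k in sorted(cs,key=cv2.contourArea,reverse=True) if cv2.contourArea(k)>=amin]
def load(n): return dict(np.load(n+".npz"))
E
python3 - <<'E'
from h import *
s,t=load("scene0"),load("top0")
for c,n in((s,"s"),(t,"t")):
    for k,r in blobs(c,[0,150,80],[8,255,255],15): print(n,"red",np.round(r[0],1),np.round(r[1],1),round(r[2]))
    for k,r in blobs(c,[105,150,50],[125,255,255],150)[:8]: print(n,"blue",np.round(r[0],1),np.round(r[1],1),round(r[2]))
f=.64
P=lambda l:np.array(l)*f
print("plate",onplane(t,P([(248,270),(318,250),(348,345),(277,368)]),.015).round(3).tolist())
print("turret",onplane(t,P([(293,330)]),.071).round(3), tri(t,P([(293,330)]),s,P([(506,337)])))
cr=cv2.resize(s["color"][120:230,180:300,::-1],(720,660)[:2],interpolation=cv2.INTER_CUBIC)
a=cv2.resize(s["color"][125:205,200:300,::-1],(400,320),interpolation=cv2.INTER_CUBIC)
b=cv2.resize(t["color"][185:285,240:340,::-1],(400,400),interpolation=cv2.INTER_CUBIC)
cv2.imwrite("pics/crop0.png",np.hstack([cv2.copyMakeBorder(a,0,80,0,0,0),b]))
E
```

```text
s red [244.7 116.4] [ 6.2 19.4] 16
s red [249.6 150.6] [ 6.6 20.1] 41
s red [268.6 183.7] [ 6.5 19. ] 86
s red [270.3 138.8] [ 4.2 13.4] 45
s blue [232.5  61.5] [123. 225.] 90
s blue [ 83.6 214.2] [135.   63.3] 41
s blue [279.8 374. ] [89.2 75.9] 37
s blue [454.9 101.5] [124.1  19.2] 19
s blue [233.5 163.4] [59.4 27.1] 20
s blue [ 64.5 258.2] [92.  15.8] 58
s blue [402.5   9. ] [18. 77.] 90
s blue [494.   25.5] [39. 34.] 90
t red [338.3 291.3] [32.3  6.2] 62
t red [281.6 224. ] [24.3  5.5] 83
t red [246.2 209.2] [ 2.1 15.6] 45
t red [283. 263.] [ 2. 16.] 0
t blue [353.   85.8] [114.6  47. ] 1
t blue [111.7  81.5] [118.6  47.6] 1
t blue [445.  219.4] [17.8 33.6] 74
t blue [299.9 220.3] [20.4 26.8] 78
t blue [451.6 255.3] [10.4 44. ] 72
t blue [438.2 236.1] [20.6 31.2] 68
plate [[0.603, 0.222, 0.015], [0.645, 0.088, 0.015], [0.46, 0.025, 0.015], [0.414, 0.161, 0.015]]
turret [[0.485 0.125 0.071]] (array([0.48551246, 0.12876182, 0.05122736]), np.float64(0.003326882524841191))
```

View pics/crop0.png

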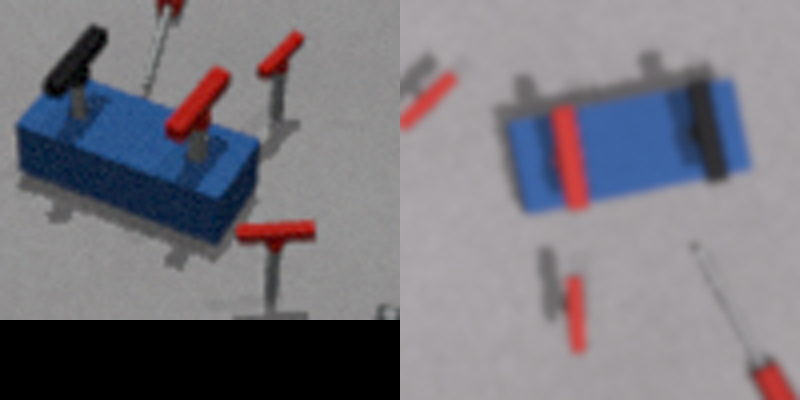

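The crop confirms it: the red bar at top (282,224) belongs to the large key in the holder. The two other red keys are smaller and stand outside it.

```bash
cat >> h.py <<'E'
def rel(o,p,q):
    """shift (tool axes, mm) and turn (8 deg units) from pose in obs o to position p, rotation q"""
    R0=R.from_quat(o["tool_rot"])
    return np.round(R0.inv().apply(np.array(p)-o["position"])*1000,1),np.round(np.degrees((R0.inv()*q).as_rotvec())/8,2)
def down(a): # tool z down, tool y at world angle a (deg)
    y=np.array([np.cos(np.radians(a)),np.sin(np.radians(a)),0]);z=np.array([0,0,-1.])
    return R.from_matrix(np.c_[np.cross(y,z),y,z])
E
python3 - <<'E'
from h import *
from rig import robot
o=robot.get_obs()
s,t=load("scene0"),load("top0")
k=[281.6,224.]
p,e=tri(t,[k],s,[[249.6,150.6]]);print("key bar",p,e)
r=[r for _,r in blobs(t,[0,150,80],[8,255,255],15) if abs(r[0][0]-281.6)<2][0]
bx=onplane(t,cv2.boxPoints(r),p[2]+.008);print(bx.round(4))
d=bx[[1,2,3,0]]-bx;d=d[np.argmax(np.linalg.norm(d,axis=1))];a=np.degrees(np.arctan2(d[1],d[0]));print("bar ang",a)
print("tool",R.from_quat(o["tool_rot"]).as_matrix().round(2).tolist())
for n,pp,zz in(("small1",[246.2,209.2],.07),("small2",[283,263],.07)):print(n,onplane(t,[pp],zz))
w=robot.camera("wrist")
T=w["camera_from_world"];c=-T[:3,:3].T@T[:3,3]
R0=R.from_quat(o["tool_rot"]);print("cam in tool",R0.inv().apply(c-o["position"]),R0.inv().apply(T[2,:3]),w["K"][0,0])
g=onplane(t,[k],.106)[0]
for aa in(a+90,a-90):print(aa,rel(o,[g[0],g[1],.26],down(aa)))
E
```

```text
key bar [ 0.45149276 -0.14533455  0.09748581] 0.0003877949726104848
[[ 0.4842 -0.1328  0.1055]
 [ 0.4863 -0.1481  0.1055]
 [ 0.4187 -0.157   0.1055]
 [ 0.4166 -0.1418  0.1055]]
bar ang -172.49993917412627
tool [[-0.96, 0.27, -0.0], [0.27, 0.96, -0.0], [0.0, -0.0, -1.0]]
small1 [[ 0.49352392 -0.04472994  0.07      ]]
small2 [[ 0.34038043 -0.15254243  0.07      ]]
cam in tool [ 0.07950584 -0.00028762 -0.09230925] [-0.28960085 -0.00121592  0.95714673] 266.421061976683
-82.49993917412627 (array([-474. , -640.3,   32.4]), array([-1.000e-02,  2.000e-02,  1.958e+01]))
-262.49993917412627 (array([-474. , -640.3,   32.4]), array([-0.01, -0.01, -2.92]))
```

Request:
carry_out:
  rows:
    - [[-456, -366, -5, 0, 0, 0], [-456, -366, -5, 0, 0, 0], [-456, -366, -5, 0, 0, 0], [-456, -366, -5, 0, 0, 0], [-456, -366, -5, 0, 0, 0], [-456, -366, -5, 0, 0, 0], [-456, -366, -5, 0, 0, 0], [-456, -366, -5, 0, 0, 0], [-456, -366, -5, 0, 0, 0], [-456, -366, -5, 0, 0, 0], [-456, -366, -5, 0, 0, 0], [-456, -366, -5, 0, 0, 0], [-456, -366, -5, 0, 0, 0], [-456, -366, -5, 0, 0, 0], [-456, -366, -5, 0, 0, 0], [-456, -366, -5, 0, 0, 0]]
  fingers: 1
  grip_force: 50

```text
time: 1.75
position: [0.5083, 0.1257, 0.2971]
tool_rot: [0.137, 0.991, 0.0, -0.0]
ft_force: [-0.1, -0.1, -0.7]
grip_width: 0.0874
```

Run:
```python
from h import *
from rig import robot
o=robot.get_obs();print(o["position"],o["time"],o["q"].round(2))
w=robot.camera("wrist");np.savez("wjig.npz",**w);t=load("top0")
cv2.imwrite("pics/wjig.png",cv2.resize(w["color"][...,::-1],(800,600),interpolation=cv2.INTER_CUBIC))
g=onplane(t,[[281.6,224.]],.106)[0]
print(rel(o,[g[0],g[1],.27],down(97.5)))
```

```text
[0.50832426 0.1256817  0.29713321] 1.75 [ 0.03  0.39  1.68  0.    1.08 -1.27]
(array([ -18.7, -275.7,   27.1]), array([ 0.  , -0.01, -2.91]))
```

View pics/wjig.png

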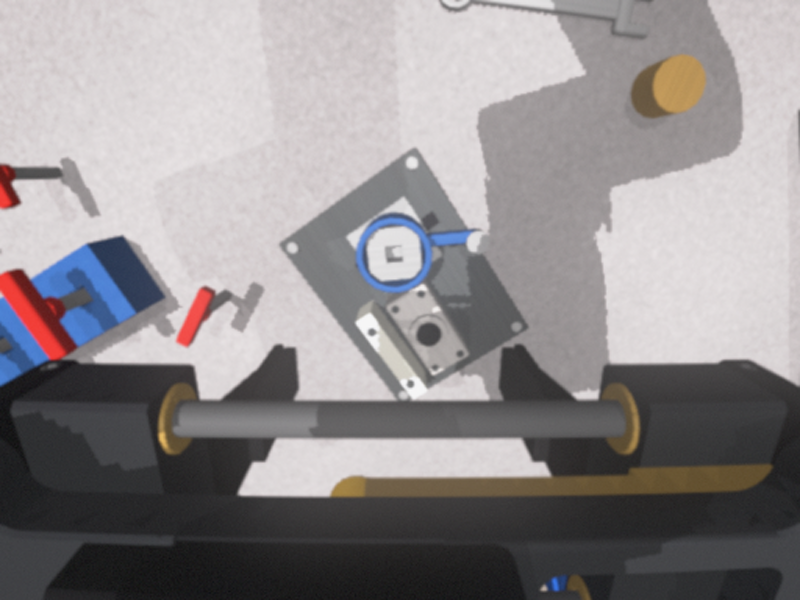

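The wrist view shows the turret ring at (395,252) with the white recess and square socket. The arm points to the roller at (475,240). The housing hub is at (428,335), the fence at (393,350), and the plate corners at (415,150), (282,243), (405,400) and (527,327).

Run:
```python
from h import *
w=load("wjig");t=load("top0");f=.64
P=lambda l:np.array(l,float)*f
hsv=cv2.cvtColor(w["color"],cv2.COLOR_RGB2HSV)
# turret outline: blue mask near, opened to drop the arm
m=cv2.inRange(hsv,np.array([100,120,50]),np.array([125,255,255]))
m[:, :210]=0;m[220:]=0
n=cv2.morphologyEx(cv2.morphologyEx(m,cv2.MORPH_CLOSE,np.ones((3,3))),cv2.MORPH_OPEN,np.ones((3,3)))
cs,h=cv2.findContours(m,cv2.RETR_CCOMP,cv2.CHAIN_APPROX_NONE)
for k,hh in zip(cs,h[0]):
    if cv2.contourArea(k)>300: 
        e=cv2.fitEllipse(k);print("hole" if hh[3]>=0 else "outer",np.round(e[0],1),np.round(e[1],1),"z71",onplane(w,[e[0]],.071).round(4),"z61",onplane(w,[e[0]],.061).round(4))
# socket: dark-ish inside the recess
g=cv2.cvtColor(w["color"],cv2.COLOR_RGB2GRAY)
q=g[148:178,236:272];print(q[::2,::2])
pc=onplane(w,P([(282,243),(415,150),(527,327)]),.015)
A,B,C=pc;print("plate corners",pc.round(4).tolist(),"long",np.linalg.norm(C-B),"short",np.linalg.norm(A-B))
v=C-B;yaw=np.arctan2(v[1],v[0]);print("yaw",np.degrees(yaw))
# B is jig (-60,+60), A is (-60,-90), C is (140,60)
Rz=R.from_euler("z",yaw)
for p,j in((A,(-.06,-.09,0)),(B,(-.06,.06,0)),(C,(.14,.06,0))): print("origin",(p-Rz.apply(j))[:2].round(4))
print("roller z45",onplane(w,P([(475,240)]),.045).round(4), "hub", onplane(w,P([(428,335)]),.055).round(4))
dd=w["depth"];print("depth turret rim",dd[161,231:276:3].round(3),)
cv2.imwrite("pics/turret.png",cv2.resize(w["color"][90:240,170:340,::-1],(680,600),interpolation=cv2.INTER_CUBIC))
```

```text
outer [257.3 161.1] [44.1 67.6] z71 [[0.4879 0.1338 0.071 ]] z61 [[0.4897 0.1334 0.061 ]]
hole [251.7 162.6] [41.2 41.5] z71 [[0.4879 0.1266 0.071 ]] z61 [[0.4896 0.126  0.061 ]]
[[135 134 162 213 225 225 227 226 227 226 226 225 225 220 181 136 136 122]
 [133 159 213 226 227 226 226 226 226 225 226 225 225 225 221 197 139 135]
 [151 186 224 225 225 226 226 225 225 226 226 226 224 225 225 218 162 132]
 [198 225 225 226 226 225 225 224 224 225 224 225 225 225 225 224 173 120]
 [210 227 226 226 226 223 221 219 217 216 213 224 225 225 225 225 188 105]
 [223 226 228 228 227 191 162 164 181 213 210 223 225 223 223 222 184  97]
 [223 226 224 225 224 185 159 171 221 223 217 222 224 224 224 224 198  98]
 [218 226 226 225 225 192 155 164 210 223 218 222 223 222 223 222 211 103]
 [211 224 225 224 224 201 147 146 166 180 172 212 224 224 225 224 216 104]
 [203 225 225 226 226 217 126 118 123 126 135 208 227 227 226 226 218 115]
 [200 229 228 229 229 223 195 206 213 214 215 221 222 222 221 221 215 124]
 [191 226 225 224 224 223 223 222 223 222 222 222 222 222 222 223 215 128]
 [167 222 224 225 225 225 224 225 225 225 225 225 224 223 224 222 187 126]
 [124 214 224 224 224 224 223 222 223 223 222 222 221 221 221 198 122 134]
 [116 124 202 221 223 222 223 223 223 222 222 223 223 222 208 137 128 134]]
plate corners [[0.4606, 0.0288, 0.015], [0.4163, 0.1655, 0.015], [0.6006, 0.2277, 0.015]] long 0.19450820628854945 short 0.1437496185046854
yaw 18.648937721235107
origin [0.4887 0.1332]
origin [0.4923 0.1278]
origin [0.4871 0.1261]
roller z45 [[0.4993 0.1936 0.045 ]] hub [[0.5666 0.1352 0.055 ]]
depth turret rim [0.322 0.361 0.332 0.331 0.331 0.334 0.354 0.353 0.354 0.332 0.332 0.331
 0.332 0.35  0.321]
```

Request:
carry_out:
  rows:
    - [[-9, -138, 14, 0, 0, -1], [-19, -276, 27, 0, 0, -2], [-19, -276, 27, 0, 0, -2.9], [-19, -276, 27, 0, 0, -2.9], [-19, -276, 27, 0, 0, -2.9], [-19, -276, 27, 0, 0, -2.9], [-19, -276, 27, 0, 0, -2.9], [-19, -276, 27, 0, 0, -2.9], [-19, -276, 27, 0, 0, -2.9], [-19, -276, 27, 0, 0, -2.9]]

```text
time: 2.8
position: [0.4524, -0.1445, 0.2704]
tool_rot: [-0.065, 0.998, 0.0, 0.0]
ft_force: [-0.3, -0.1, 1.1]
grip_width: 0.0867
```

View pics/turret.png

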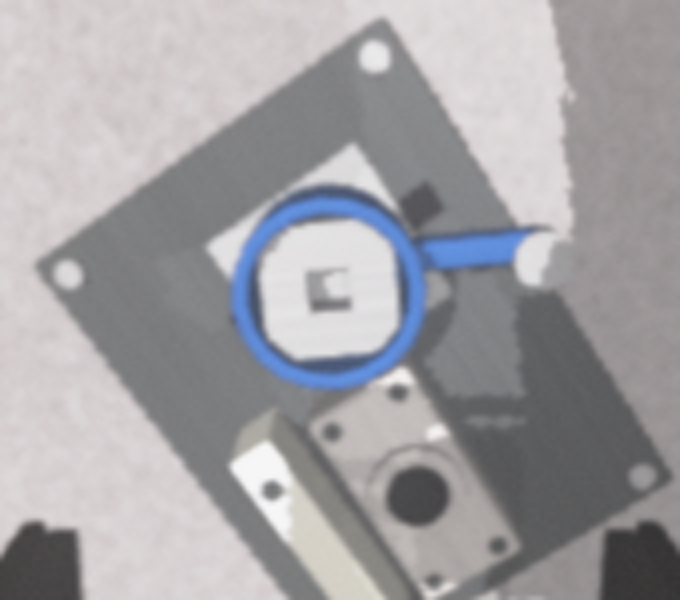

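The crop shows the socket centred at crop (329,290), concentric with the ring. The arm runs to the roller at about 81° in world. Next I'll take a closer numeric look at the key bar.

Run:
```python
from h import *
from rig import robot
o=robot.get_obs()
w=robot.camera("wrist");np.savez("wkey.npz",**w);t=load("top0")
for k,r in blobs(w,[0,150,80],[8,255,255],150):
    bx=onplane(w,cv2.boxPoints(r),.106);d=bx[1:]-bx[:-1];d=d[np.argmax(np.linalg.norm(d,axis=1))]
    print(np.round(r[0],1),np.round(r[1],1),"len",np.linalg.norm(d),"ctr",bx.mean(0).round(4),"ang",np.degrees(np.arctan2(d[1],d[0])),"tri",tri(w,[r[0]],t,[[281.6,224.]]),"depth",w["depth"][int(r[0][1]),int(r[0][0])])
wj=load("wjig")
print("socket z61",onplane(wj,[[252.25,162.5]],.061),"rim z71",onplane(wj,[[252.25,162.6]],.071))
```

```text
[253. 191.] [68. 16.] len 0.07155361737273087 ctr [ 0.4514 -0.1471  0.106 ] ang 7.966324112116552 tri (array([ 0.45191322, -0.14622798,  0.09845028]), np.float64(0.0017450519661623832)) depth 0.26737806
[132.5  12.8] [35.7 19.4] len 0.027351989566318298 ctr [ 0.3055 -0.2705  0.106 ] ang 28.5484456588312 tri (array([ 0.42955605, -0.09851119,  0.51682292]), np.float64(0.039234907773333605)) depth 0.29234895
[259.1  78.5] [10.1 53.3] len 0.04500386459074486 ctr [ 0.3452 -0.1555  0.106 ] ang 5.6518747389302035 tri (array([ 0.42489525, -0.12693551,  0.65802674]), np.float64(0.06677484147267623)) depth 0.26947272
socket z61 [[0.48969716 0.12675311 0.061     ]] rim z71 [[0.48805288 0.12733505 0.071     ]]
```

Request:
carry_out:
  rows:
    - [[0, -1.5, 50, 0, 0, 0], [0, -1.5, 90, 0, 0, 0], [0, -1.5, 121, 0, 0, 0], [0, -1.5, 121, 0, 0, 0], [0, -1.5, 121, 0, 0, 0]]

```text
time: 3.35
position: [0.4527, -0.1469, 0.1494]
tool_rot: [-0.065, 0.998, 0.0, -0.0]
ft_force: [0.3, -0.6, -0.1]
grip_width: 0.0867
```

Request:
carry_out:
  rows:
    - [[0, 0, 0, 0, 0, 0], [0, 0, 0, 0, 0, 0], [0, 0, 0, 0, 0, 0], [0, 0, 0, 0, 0, 0], [0, 0, 0, 0, 0, 0], [0, 0, 0, 0, 0, 0], [0, 0, 0, 0, 0, 0], [0, 0, 0, 0, 0, 0]]
  fingers: 0
  grip_force: 60

```text
time: 4.15
position: [0.4524, -0.1477, 0.1492]
tool_rot: [-0.064, 0.998, 0.0, -0.0]
ft_force: [0.3, 0.1, 0.1]
grip_width: 0.0308
```

Request:
carry_out:
  rows:
    - [[0, 0, 0, 0, 0, 0], [0, 0, 0, 0, 0, 0], [0, 0, 0, 0, 0, 0], [0, 0, 0, 0, 0, 0], [0, 0, 0, 0, 0, 0]]

```text
time: 4.65
position: [0.4524, -0.1476, 0.1492]
tool_rot: [-0.064, 0.998, 0.0, -0.0]
ft_force: [-0.2, -0.1, -0.0]
grip_width: 0.0179
```

Request:
carry_out:
  rows:
    - [[0, 0, 0, 0, 0, 0], [0, 0, 0, 0, 0, 0], [0, 0, -10, 0, 0, 0], [0, 0, -30, 0, 0, 0], [0, 0, -50, 0, 0, 0], [0, 0, -75, 0, 0, 0], [0, 0, -100, 0, 0, 0], [0, 0, -100, 0, 0, 0]]

```text
time: 5.45
position: [0.4539, -0.1485, 0.2525]
tool_rot: [-0.064, 0.998, -0.002, 0.003]
ft_force: [0.2, 0.7, -2.0]
grip_width: 0.0177
```

Run:
```python
from h import *
from rig import robot
o=robot.get_obs();print(o["position"],o["grip_width"],o["ft_force"],o["moment"],o["q"].round(2))
w=robot.camera("wrist");s=robot.camera("scene");np.savez("s2.npz",**s)
a=cv2.resize(w["color"][120:384,130:382,::-1],(504,528))
b=cv2.resize(s["color"][60:200,200:280,::-1],(296,518));b=cv2.copyMakeBorder(b,0,10,0,0,0)
cv2.imwrite("pics/held.png",np.hstack([a,b]))
for x in(81.4,):print(rel(o,[.4888,.1268,.26],down(x)))
print(R.from_quat(o["tool_rot"]).as_matrix().round(3).tolist())
```

```text
[ 0.45392833 -0.14845371  0.25251231] 0.017668646833036688 [ 0.23822713  0.66287604 -1.97871698] [-0.03295991 -0.037964    0.01892023] [-0.55  0.39  1.84 -0.    0.9  -2.25]
(array([-69.9, 268.5,  -8.4]), array([-0.03,  0.05,  1.99]))
[[-0.992, -0.128, 0.007], [-0.128, 0.992, -0.004], [-0.006, -0.005, -1.0]]
```

View pics/held.png

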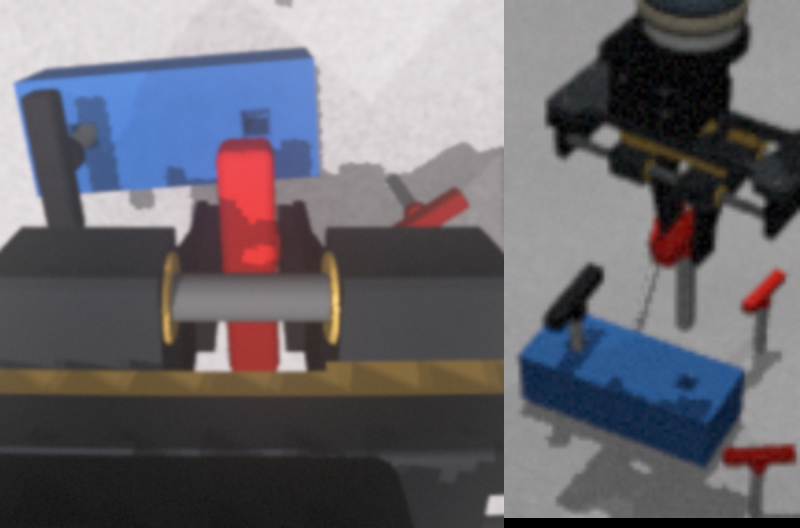

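The key is clear of the hole and straight in the fingers. Moving over the turret.

Request:
carry_out:
  rows:
    - [[-17, 50, -18, 0, 0, 0.5], [-30, 100, -18, 0, 0, 1], [-42, 145, -18, 0, 0, 1.5], [-52, 190, -18, 0, 0, 2], [-62, 230, -18, 0, 0, 2], [-68, 258, -18, 0, 0, 2], [-70, 268, -18, 0, 0, 2], [-70, 268, -18, 0, 0, 2], [-70, 268, -18, 0, 0, 2], [-70, 268, -18, 0, 0, 2], [-70, 268, -18, 0, 0, 2]]

```text
time: 6.65
position: [0.4876, 0.1258, 0.2671]
tool_rot: [0.077, 0.997, -0.0, -0.0]
ft_force: [0.0, 0.2, -1.6]
grip_width: 0.0177
```

Run:
```python
from h import *
from rig import robot
o=robot.get_obs();print(o["position"],o["grip_width"],o["ft_force"],o["moment"],o["q"].round(2))
s=robot.camera("scene");np.savez("s3.npz",**s);w=robot.camera("wrist");np.savez("w3.npz",**w)
a=cv2.resize(w["color"][100:384,130:382,::-1],(480,540))
b=cv2.resize(s["color"][150:270,265:345,::-1],(320,480),interpolation=cv2.INTER_CUBIC);b=cv2.copyMakeBorder(b,0,60,0,0,0)
cv2.imwrite("pics/over.png",np.hstack([a,b]))
print(rel(o,[.4888,.1268,.226],down(81.4)))
print(R.from_quat(o["tool_rot"]).as_matrix().round(3).tolist())
```

```text
[0.48764848 0.12578529 0.26712504] 0.017718932825525252 [ 0.00879125  0.1962384  -1.60209316] [-0.02939951 -0.00503472  0.05743483] [ 0.03  0.4   1.76 -0.    0.98 -1.39]
(array([-1. ,  1.2, 41.1]), array([-0.  , -0.  , -0.02]))
[[-0.988, 0.153, -0.0], [0.153, 0.988, -0.0], [0.0, -0.0, -1.0]]
```

View pics/over.png

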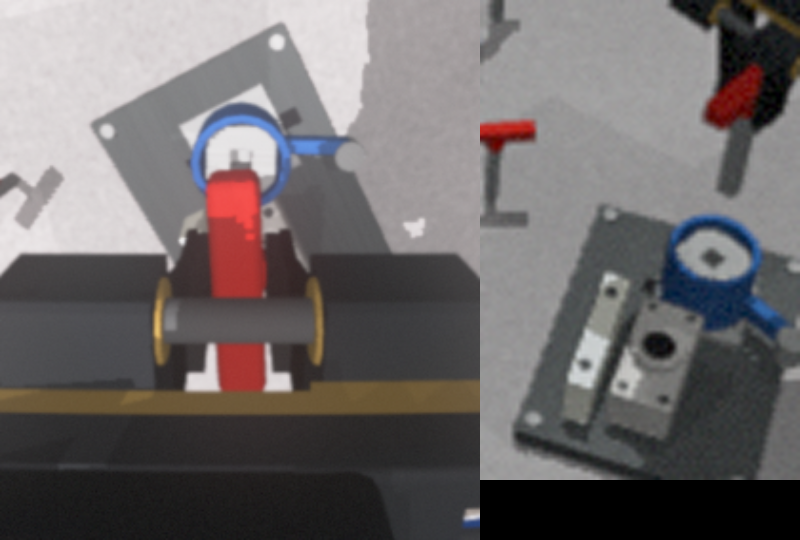

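The over-turret view shows the key above the turret. In the scene crop the foot is at about (731,192) and the socket at (712,257). I'll check where the calibration would put them.

Run:
```python
from h import *
s=load("s3")
def proj(c,p):
    T=c["camera_from_world"];return cv2.projectPoints(np.array(p,float),cv2.Rodrigues(T[:3,:3])[0],T[:3,3],c["K"],c["D"])[0][:,0]
x,y,z=.4876,.1258,.2671
# crop coordinates of: foot centre, shank at neck, socket centre est at z61, rim centre
for n,p in(("foot",[x,y,z-.141]),("neck",[x,y,z-.065]),("socket",[.4888,.1268,.061]),("rim",[.4888,.1268,.071])):
    q=proj(s,[p])[0];print(n,q,(q-[265,150])*4+[480,0])
hsv=cv2.cvtColor(s["color"],cv2.COLOR_RGB2HSV)
m=cv2.inRange(hsv,np.array([105,110,60]),np.array([125,255,255]));m[:200]=0;m[:,:305]=0;m[235:]=0;m[:,342:]=0
cs,h=cv2.findContours(m,cv2.RETR_CCOMP,cv2.CHAIN_APPROX_NONE)
for k,hh in zip(cs,h[0]):
    if cv2.contourArea(k)>50:e=cv2.fitEllipse(k);print(hh[3],e,onplane(s,[e[0]],.071))
print("socket from scene px(323,214.4)",onplane(s,[[323,214.4]],.061))
g=cv2.cvtColor(s["color"],cv2.COLOR_RGB2GRAY);print(g[178:202,318:340])
```

```text
foot [326.29787759 196.58138894] [725.19151035 186.32555576]
neck [331.42804514 175.04334631] [745.71218057 100.17338522]
socket [322.44371243 213.64887469] [709.77484971 254.59549874]
rim [323.02594611 211.20057367] [712.10378444 244.80229467]
-1 ((324.3404235839844, 218.2139892578125), (23.4113826751709, 32.87496566772461), 138.46890258789062) [[0.50638393 0.14142437 0.071     ]]
0 ((323.2002258300781, 213.18125915527344), (14.12450885772705, 20.15023422241211), 103.4472427368164) [[0.49414123 0.13058579 0.071     ]]
socket from scene px(323,214.4) [[0.49002683 0.12922594 0.061     ]]
[[159 158 121  67  37  32  49  43  46  33  41  32  41  42  23  28   9   9
   22   5  12  47]
 [159 158 120  70  33  32  35  36  31  38  32  53  56  51  39  18   4   8
   16  15  41 100]
 [161 159 130  95  64  48  31  36  41  41  55  68  68  72  50  13   9  16
   15  48  95 138]
 [159 159 156 140 114  90  64  47  62  55  67  74  65  71  56  29  22  40
   80 105 136 148]
 [159 158 158 155 156 142 111 106 107  85  68  72  73  69  65  49  55 101
  137 146 147 145]
 [160 161 157 155 155 155 157 154 138  97
[... 1026 characters left out ...]
4  63  88 136 142 146 146 146
  144 145 145 146]
 [145 145 144 147 147 143 109  78  70  70  73  71  96 134 147 148 147 148
  146 143 142 146]
 [144 147 142 145 148 143 100  72  69  68  67  73 115 140 146 148 145 146
  144 143 145 144]
 [147 145 149 147 146 135 101  75  74  69  70  86 125 142 143 142 143 143
  143 142 143 144]
 [147 148 148 148 145 148 134 117  91  81  84 114 137 148 145 147 141 138
  146 145 146 145]
 [145 142 144 143 146 145 148 143 127 112 124 137 147 146 147 145 140 144
  142 144 145 145]
 [142 145 146 145 143 146 147 144 143 146 145 145 144 146 142 143 145 144
  145 147 141 147]
 [142 143 143 149 143 144 148 145 145 145 146 145 142 145 142 141 145 142
  144 143 145 145]]
```

Request:
carry_out:
  rows:
    - [[-1, 1.2, 20, 0, 0, 0], [-1, 1.2, 40, 0, 0, 0], [-1, 1.2, 52, 0, 0, 0], [-1, 1.2, 58, 0, 0, 0], [-1, 1.2, 58, 0, 0, 0], [-1, 1.2, 58, 0, 0, 0]]

```text
time: 7.35
position: [0.4892, 0.1279, 0.2097]
tool_rot: [0.076, 0.997, 0.0, 0.0]
ft_force: [0.7, 0.1, -1.6]
grip_width: 0.0176
```

Request:
carry_out:
  rows:
    - [[0, 0, 2, 0, 0, 0], [0, 0, 4, 0, 0, 0], [0, 0, 6, 0, 0, 0], [0, 0, 8, 0, 0, 0], [0, 0, 8, 0, 0, 0]]

```text
time: 7.85
position: [0.4887, 0.1281, 0.2011]
tool_rot: [0.075, 0.997, -0.0, -0.0]
ft_force: [-0.3, -0.4, -1.7]
grip_width: 0.018
```

Request:
carry_out:
  rows:
    - [[0, 0, 1, 0, 0, 0], [0, 0, 2, 0, 0, 0], [0, 0, 2, 0, 0, 0]]

```text
time: 8.15
position: [0.4887, 0.1279, 0.1992]
tool_rot: [0.075, 0.997, -0.0, -0.0]
ft_force: [-0.1, -1.4, -1.0]
grip_width: 0.0178
```

Request:
carry_out:
  rows:
    - [[0, 0, 1, 0, 0, 0], [0, 0, 2, 0, 0, 0], [0, 0, 2, 0, 0, 0]]

```text
time: 8.45
position: [0.4886, 0.128, 0.197]
tool_rot: [0.075, 0.997, -0.0, -0.0]
ft_force: [0.7, -1.7, -1.5]
grip_width: 0.0176
```

Request:
carry_out:
  rows:
    - [[0, -0.4, 1, 0, 0, 0], [0, -0.4, 3, 0, 0, 0], [0, -0.4, 5, 0, 0, 0], [0, -0.4, 6, 0, 0, 0], [0, -0.4, 6, 0, 0, 0]]

```text
time: 8.95
position: [0.4886, 0.1278, 0.191]
tool_rot: [0.076, 0.997, -0.0, -0.0]
ft_force: [-1.1, -1.9, -2.8]
grip_width: 0.0178
```

Request:
carry_out:
  rows:
    - [[0, -0.4, 2, 0, 0, 0], [0, -0.4, 4, 0, 0, 0], [0, -0.4, 6, 0, 0, 0], [0, -0.4, 8, 0, 0, 0], [0, -0.4, 8, 0, 0, 0]]

```text
time: 9.45
position: [0.4885, 0.1274, 0.1829]
tool_rot: [0.076, 0.997, 0.0, -0.0]
ft_force: [-0.2, -0.2, -2.3]
grip_width: 0.0177
```

Request:
carry_out:
  rows:
    - [[0, 0, 1, 0, 0, 0], [0, 0, 2, 0, 0, 0], [0, 0, 3, 0, 0, 0], [0, 0, 3, 0, 0, 0]]

```text
time: 9.85
position: [0.4887, 0.1274, 0.1802]
tool_rot: [0.076, 0.997, 0.0, 0.0]
ft_force: [0.5, -0.8, -1.4]
grip_width: 0.0176
```

Request:
carry_out:
  rows:
    - [[0, 0, 0.7, 0, 0, 0], [0, 0, 1.4, 0, 0, 0], [0, 0, 1.4, 0, 0, 0]]

```text
time: 10.15
position: [0.4896, 0.1272, 0.18]
tool_rot: [0.075, 0.997, -0.0, 0.001]
ft_force: [-0.9, -0.6, 6.1]
grip_width: 0.0178
```

Request:
carry_out:
  rows:
    - [[0, 0, -0.6, 0, 0, 0.3], [0, 0, -0.6, 0, 0, 0.6], [0, 0, -0.6, 0, 0, 1], [0, 0, -0.6, 0, 0, 1.5], [0, 0, -0.6, 0, 0, 2], [0, 0, -0.6, 0, 0, 2.5], [0, 0, -0.6, 0, 0, 2.5]]

```text
time: 10.85
position: [0.4889, 0.1272, 0.1801]
tool_rot: [0.247, 0.969, -0.0, 0.0]
ft_force: [-0.5, -1.9, 4.0]
grip_width: 0.0178
```

```bash
cat > st.py <<'E'
from h import *
from rig import robot
o=robot.get_obs();m=R.from_quat(o["tool_rot"]).as_matrix()
print("t",round(o["time"],2),"pos",o["position"].round(4),"F",o["ft_force"].round(2),"M",o["moment"].round(3),"w",round(o["grip_width"],4),"tooly deg",round(np.degrees(np.arctan2(m[1,1],m[0,1])),2),"q6",o["q"][5].round(2),"tq6",o["joint_torque"][5].round(2))
E
python3 st.py
```

```text
t 10.85 pos [0.4889 0.1272 0.1801] F [-0.55 -1.86  4.02] M [-0.421  0.212  0.124] w 0.0178 tooly deg 61.39 q6 -1.04 tq6 0.38
```

Request:
carry_out:
  rows:
    - [[0, 0, -0.2, 0, 0, 0.5], [0, 0, -0.2, 0, 0, 1], [0, 0, -0.2, 0, 0, 1.5], [0, 0, -0.2, 0, 0, 2], [0, 0, -0.2, 0, 0, 2.5], [0, 0, -0.2, 0, 0, 2.5]]

```text
time: 11.45
position: [0.4888, 0.1273, 0.18]
tool_rot: [0.411, 0.912, 0.0, 0.0]
ft_force: [0.6, -1.4, 5.0]
grip_width: 0.0182
```

```bash
python3 st.py
python3 - <<'E'
from h import *
from rig import robot
s=robot.camera("scene");t=robot.camera("top")
a=cv2.resize(s["color"][170:280,260:360,::-1],(500,550),interpolation=cv2.INTER_CUBIC)
cv2.imwrite("pics/turn1.png",a)
E
```

```text
t 11.45 pos [0.4888 0.1273 0.18  ] F [ 0.58 -1.38  5.04] M [-0.302  0.196  0.143] w 0.0182 tooly deg 41.45 q6 -0.69 tq6 0.38
```

View pics/turn1.png

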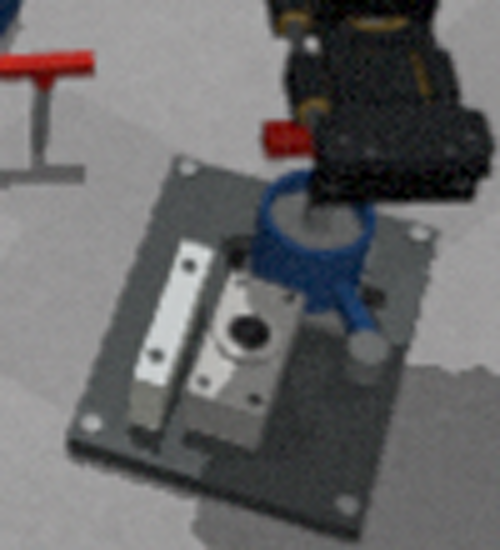

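Request:
carry_out:
  rows:
    - [[0, 0, 0, 0, 0, 0.4], [0, 0, 0, 0, 0, 0.8], [0, 0, 0, 0, 0, 1.2], [0, 0, 0, 0, 0, 1.5], [0, 0, 0, 0, 0, 1.5]]

```text
time: 12.05
position: [0.4889, 0.1274, 0.18]
tool_rot: [0.504, 0.864, 0.0, 0.0]
ft_force: [-0.5, -0.6, 5.5]
grip_width: 0.0182
```

```bash
python3 st.py
```

```text
t 12.05 pos [0.4889 0.1274 0.18  ] F [-0.55 -0.58  5.5 ] M [-0.242  0.231  0.204] w 0.0182 tooly deg 29.44 q6 -0.48 tq6 0.28
```

Request:
carry_out:
  rows:
    - [[0, 0, 0, 0, 0, 0.25], [0, 0, 0, 0, 0, 0.5], [0, 0, 0, 0, 0, 0.5]]

```text
time: 12.35
position: [0.4889, 0.1274, 0.18]
tool_rot: [0.534, 0.845, 0.0, 0.0]
ft_force: [-1.0, -0.1, 5.1]
grip_width: 0.0175
```

```bash
python3 st.py
```

```text
t 12.35 pos [0.4889 0.1274 0.18  ] F [-0.96 -0.11  5.14] M [-0.198  0.26   0.145] w 0.0175 tooly deg 25.44 q6 -0.41 tq6 0.26
```

Request:
carry_out:
  rows:
    - [[0, 0, 0, 0, 0, 0.15], [0, 0, 0, 0, 0, 0.3], [0, 0, 0, 0, 0, 0.3]]

```text
time: 12.65
position: [0.4889, 0.1274, 0.18]
tool_rot: [0.551, 0.834, 0.0, 0.0]
ft_force: [-0.5, -0.9, 6.0]
grip_width: 0.0177
```

```bash
python3 st.py
python3 - <<'E'
from h import *
from rig import robot
s=robot.camera("scene")
a=cv2.resize(s["color"][200:270,280:350,::-1],(560,560),interpolation=cv2.INTER_CUBIC)
cv2.imwrite("pics/turn2.png",a)
E
```

```text
t 12.65 pos [0.4889 0.1274 0.18  ] F [-0.46 -0.88  5.96] M [-0.285  0.281  0.155] w 0.0177 tooly deg 23.06 q6 -0.37 tq6 0.24
```

View pics/turn2.png

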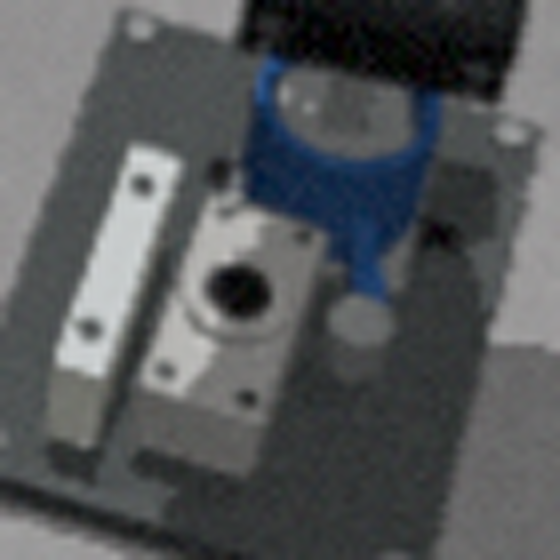

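The roller at (362,320) is nearly at the housing edge, and there is still a gap of about 10 mm between housing and fence. I'll keep turning.

Request:
carry_out:
  rows:
    - [[0, 0, 0, 0, 0, 0.2], [0, 0, 0, 0, 0, 0.4], [0, 0, 0, 0, 0, 0.6], [0, 0, 0, 0, 0, 0.6]]

```text
time: 13.1
position: [0.4889, 0.1274, 0.1801]
tool_rot: [0.586, 0.81, 0.0, 0.0]
ft_force: [-0.5, -0.5, 4.9]
grip_width: 0.0178
```

```bash
python3 st.py
```

```text
t 13.1 pos [0.4889 0.1274 0.1801] F [-0.52 -0.47  4.9 ] M [-0.249  0.273  0.143] w 0.0178 tooly deg 18.25 q6 -0.29 tq6 0.25
```

Request:
carry_out:
  rows:
    - [[0, 0, 0, 0, 0, 0.15], [0, 0, 0, 0, 0, 0.3], [0, 0, 0, 0, 0, 0.3]]

```text
time: 13.4
position: [0.4889, 0.1274, 0.18]
tool_rot: [0.603, 0.798, 0.0, 0.0]
ft_force: [-0.6, -1.9, 4.7]
grip_width: 0.0177
```

```bash
python3 st.py
```

```text
t 13.4 pos [0.4889 0.1274 0.18  ] F [-0.59 -1.89  4.65] M [-0.193  0.219  0.199] w 0.0177 tooly deg 15.87 q6 -0.24 tq6 0.29
```

Request:
carry_out:
  rows:
    - [[0, 0, 0, 0, 0, 0.15], [0, 0, 0, 0, 0, 0.3], [0, 0, 0, 0, 0, 0.3]]

```text
time: 13.7
position: [0.4889, 0.1275, 0.18]
tool_rot: [0.619, 0.785, 0.0, 0.0]
ft_force: [-0.8, -0.4, 5.4]
grip_width: 0.0178
```

```bash
python3 st.py
```

```text
t 13.7 pos [0.4889 0.1275 0.18  ] F [-0.81 -0.37  5.43] M [-0.2    0.264  0.362] w 0.0178 tooly deg 13.5 q6 -0.2 tq6 0.38
```

Request:
carry_out:
  rows:
    - [[0, 0, 0, 0, 0, 0.1], [0, 0, 0, 0, 0, 0.2], [0, 0, 0, 0, 0, 0.2]]

```text
time: 14.0
position: [0.4889, 0.1275, 0.18]
tool_rot: [0.63, 0.777, 0.0, 0.0]
ft_force: [-0.1, 0.3, 4.9]
grip_width: 0.0178
```

```bash
python3 st.py
```

```text
t 14.0 pos [0.4889 0.1275 0.18  ] F [-0.09  0.27  4.95] M [-0.17   0.303  0.352] w 0.0178 tooly deg 11.91 q6 -0.17 tq6 0.37
```

Request:
carry_out:
  rows:
    - [[0, 0, 0, 0, 0, 0.1], [0, 0, 0, 0, 0, 0.2], [0, 0, 0, 0, 0, 0.2]]

```text
time: 14.3
position: [0.4889, 0.1275, 0.18]
tool_rot: [0.641, 0.768, 0.0, 0.0]
ft_force: [-0.8, 0.4, 5.2]
grip_width: 0.0178
```

```bash
python3 st.py
```

```text
t 14.3 pos [0.4889 0.1275 0.18  ] F [-0.8   0.43  5.2 ] M [-0.164  0.232  0.397] w 0.0178 tooly deg 10.31 q6 -0.15 tq6 0.37
```

Request:
carry_out:
  rows:
    - [[0, 0, 0, 0, 0, 0.1], [0, 0, 0, 0, 0, 0.2], [0, 0, 0, 0, 0, 0.2]]

```text
time: 14.6
position: [0.4889, 0.1275, 0.18]
tool_rot: [0.651, 0.759, 0.0, 0.0]
ft_force: [-1.3, -0.2, 6.1]
grip_width: 0.0178
```

```bash
python3 st.py
python3 - <<'E'
from h import *
from rig import robot
s=robot.camera("scene")
a=cv2.resize(s["color"][200:270,280:350,::-1],(560,560),interpolation=cv2.INTER_CUBIC)
cv2.imwrite("pics/turn3.png",a)
E
```

```text
t 14.6 pos [0.4889 0.1275 0.18  ] F [-1.28 -0.23  6.06] M [-0.151  0.263  0.331] w 0.0178 tooly deg 8.71 q6 -0.12 tq6 0.37
```

View pics/turn3.png

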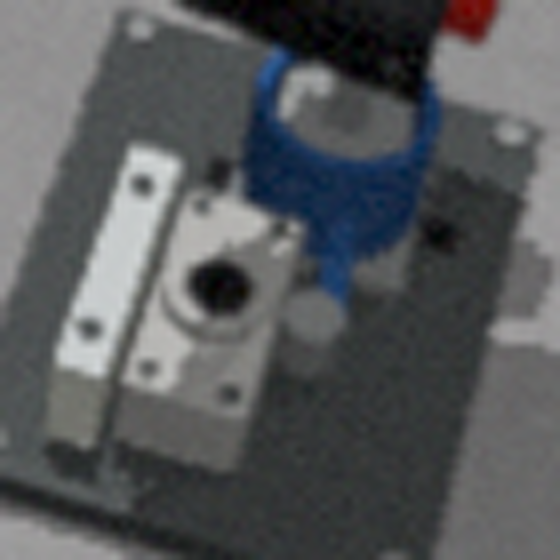

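The housing has moved about 6 mm towards the fence, leaving a thin gap at (130,340). Continuing in fine steps.

Request:
carry_out:
  rows:
    - [[0, 0, 0, 0, 0, 0.08], [0, 0, 0, 0, 0, 0.08]]

```text
time: 14.85
position: [0.4889, 0.1275, 0.18]
tool_rot: [0.656, 0.755, 0.0, 0.0]
ft_force: [-1.3, 0.4, 4.9]
grip_width: 0.0179
```

```bash
python3 st.py
```

```text
t 14.85 pos [0.4889 0.1275 0.18  ] F [-1.27  0.43  4.86] M [-0.163  0.239  0.28 ] w 0.0179 tooly deg 8.08 q6 -0.11 tq6 0.37
```

Request:
carry_out:
  rows:
    - [[0, 0, 0, 0, 0, 0.08], [0, 0, 0, 0, 0, 0.08]]

```text
time: 15.05
position: [0.4889, 0.1275, 0.18]
tool_rot: [0.66, 0.751, 0.0, 0.0]
ft_force: [-1.5, -0.4, 5.0]
grip_width: 0.018
```

```bash
python3 st.py
```

```text
t 15.05 pos [0.4889 0.1275 0.18  ] F [-1.48 -0.38  4.99] M [-0.19   0.2    0.342] w 0.018 tooly deg 7.43 q6 -0.1 tq6 0.37
```

Request:
carry_out:
  rows:
    - [[0, 0, 0, 0, 0, 0.08], [0, 0, 0, 0, 0, 0.08]]

```text
time: 15.25
position: [0.4889, 0.1275, 0.18]
tool_rot: [0.664, 0.748, 0.0, 0.0]
ft_force: [-0.3, -0.3, 5.4]
grip_width: 0.0177
```

```bash
python3 st.py
```

```text
t 15.25 pos [0.4889 0.1275 0.18  ] F [-0.34 -0.32  5.44] M [-0.211  0.24   0.359] w 0.0177 tooly deg 6.79 q6 -0.09 tq6 0.37
```

Request:
carry_out:
  rows:
    - [[0, 0, 0, 0, 0, 0.1], [0, 0, 0, 0, 0, 0.1]]

```text
time: 15.45
position: [0.4889, 0.1275, 0.18]
tool_rot: [0.669, 0.743, 0.0, 0.0]
ft_force: [-1.0, -0.8, 4.7]
grip_width: 0.0179
```

```bash
python3 st.py
```

```text
t 15.45 pos [0.4889 0.1275 0.18  ] F [-1.   -0.77  4.69] M [-0.123  0.314  0.341] w 0.0179 tooly deg 5.99 q6 -0.07 tq6 0.37
```

Request:
carry_out:
  rows:
    - [[0, 0, 0, 0, 0, 0.1], [0, 0, 0, 0, 0, 0.1]]

```text
time: 15.65
position: [0.4889, 0.1275, 0.1801]
tool_rot: [0.674, 0.738, 0.0, 0.0]
ft_force: [-0.6, 0.6, 4.7]
grip_width: 0.0177
```

```bash
python3 st.py
```

```text
t 15.65 pos [0.4889 0.1275 0.1801] F [-0.65  0.59  4.73] M [-0.126  0.236  0.439] w 0.0177 tooly deg 5.21 q6 -0.06 tq6 0.42
```

Request:
carry_out:
  rows:
    - [[0, 0, 0, 0, 0, 0.08], [0, 0, 0, 0, 0, 0.08]]

```text
time: 15.85
position: [0.4889, 0.1275, 0.18]
tool_rot: [0.678, 0.735, 0.0, 0.0]
ft_force: [0.0, -0.2, 5.5]
grip_width: 0.0177
```

```bash
python3 st.py
```

```text
t 15.85 pos [0.4889 0.1275 0.18  ] F [ 0.01 -0.22  5.54] M [-0.105  0.23   0.479] w 0.0177 tooly deg 4.58 q6 -0.05 tq6 0.47
```

Request:
carry_out:
  rows:
    - [[0, 0, 0, 0, 0, 0.1], [0, 0, 0, 0, 0, 0.1]]

```text
time: 16.05
position: [0.4889, 0.1275, 0.1801]
tool_rot: [0.683, 0.73, 0.0, 0.0]
ft_force: [-1.0, 0.0, 4.9]
grip_width: 0.0175
```

```bash
python3 st.py
```

```text
t 16.05 pos [0.4889 0.1275 0.1801] F [-0.99  0.01  4.92] M [-0.128  0.254  0.409] w 0.0175 tooly deg 3.78 q6 -0.03 tq6 0.48
```

Request:
carry_out:
  rows:
    - [[0, 0, 0, 0, 0, 0.1], [0, 0, 0, 0, 0, 0.1]]

```text
time: 16.25
position: [0.4889, 0.1275, 0.18]
tool_rot: [0.688, 0.725, 0.0, 0.0]
ft_force: [-1.4, 0.8, 5.6]
grip_width: 0.0181
```

```bash
python3 st.py
```

```text
t 16.25 pos [0.4889 0.1275 0.18  ] F [-1.37  0.82  5.6 ] M [-0.119  0.264  0.472] w 0.0181 tooly deg 3.0 q6 -0.02 tq6 0.54
```

Request:
carry_out:
  rows:
    - [[0, 0, 0, 0, 0, 0.1], [0, 0, 0, 0, 0, 0.1]]

```text
time: 16.45
position: [0.4889, 0.1275, 0.18]
tool_rot: [0.693, 0.721, 0.0, 0.0]
ft_force: [0.1, -0.3, 4.5]
grip_width: 0.0178
```

```bash
python3 st.py
```

```text
t 16.45 pos [0.4889 0.1275 0.18  ] F [ 0.06 -0.32  4.5 ] M [-0.078  0.298  0.541] w 0.0178 tooly deg 2.22 q6 -0.0 tq6 0.58
```

Request:
carry_out:
  rows:
    - [[0, 0, 0, 0, 0, 0.1], [0, 0, 0, 0, 0, 0.1]]

```text
time: 16.65
position: [0.4889, 0.1275, 0.18]
tool_rot: [0.698, 0.716, 0.0, 0.0]
ft_force: [-0.2, -0.7, 5.7]
grip_width: 0.0176
```

```bash
python3 st.py;python3 - <<'E'
from h import *
from rig import robot
s=robot.camera("scene");w=robot.camera("wrist")
a=cv2.resize(s["color"][200:270,280:350,::-1],(400,400),interpolation=cv2.INTER_CUBIC)
b=cv2.resize(w["color"][100:384,130:382,::-1],(355,400))
cv2.imwrite("pics/turn4.png",np.hstack([a,b]))
E
```

```text
t 16.65 pos [0.4889 0.1275 0.18  ] F [-0.16 -0.7   5.74] M [-0.07   0.227  0.618] w 0.0176 tooly deg 1.42 q6 0.01 tq6 0.63
```

View pics/turn4.png

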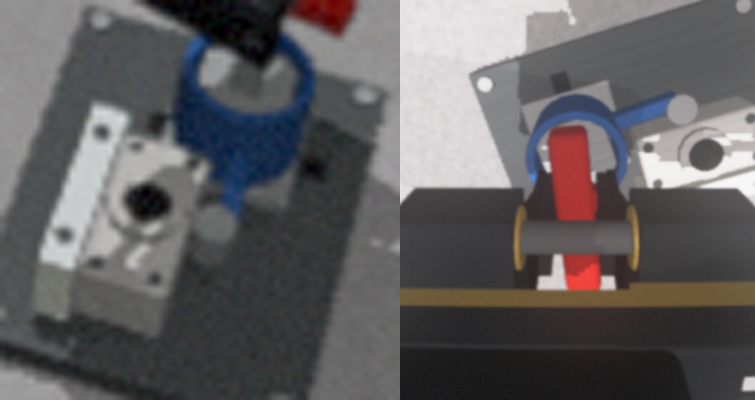

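The housing now appears to sit against the fence, and the torque is rising steadily. I'll build up the pressing force.

Request:
carry_out:
  rows:
    - [[0, 0, 0, 0, 0, 0.1], [0, 0, 0, 0, 0, 0.2], [0, 0, 0, 0, 0, 0.2]]

```text
time: 17.05
position: [0.4889, 0.1276, 0.18]
tool_rot: [0.708, 0.706, 0.0, 0.0]
ft_force: [-0.1, 0.5, 5.5]
grip_width: 0.0176
```

```bash
python3 st.py
```

```text
t 17.05 pos [0.4889 0.1276 0.18  ] F [-0.14  0.55  5.46] M [-0.048  0.231  0.723] w 0.0176 tooly deg -0.16 q6 0.04 tq6 0.68
```

Request:
carry_out:
  rows:
    - [[0, 0, 0, 0, 0, 0.1], [0, 0, 0, 0, 0, 0.2], [0, 0, 0, 0, 0, 0.2]]

```text
time: 17.35
position: [0.4889, 0.1276, 0.18]
tool_rot: [0.718, 0.697, 0.0, 0.001]
ft_force: [-0.8, 0.0, 4.8]
grip_width: 0.0179
```

```bash
python3 st.py
```

```text
t 17.35 pos [0.4889 0.1276 0.18  ] F [-0.77  0.01  4.76] M [0.008 0.233 0.796] w 0.0179 tooly deg -1.7 q6 0.06 tq6 0.88
```

Request:
carry_out:
  rows:
    - [[0, 0, 0, 0, 0, 0.1], [0, 0, 0, 0, 0, 0.2], [0, 0, 0, 0, 0, 0.2]]

```text
time: 17.65
position: [0.489, 0.1276, 0.18]
tool_rot: [0.727, 0.686, 0.0, 0.001]
ft_force: [0.1, 1.1, 4.6]
grip_width: 0.018
```

```bash
python3 st.py
```

```text
t 17.65 pos [0.489  0.1276 0.18  ] F [0.08 1.15 4.56] M [0.027 0.269 0.886] w 0.018 tooly deg -3.35 q6 0.09 tq6 0.89
```

Request:
carry_out:
  rows:
    - [[0, 0, 0, 0, 0, 0.1], [0, 0, 0, 0, 0, 0.2], [0, 0, 0, 0, 0, 0.2]]

```text
time: 17.95
position: [0.489, 0.1276, 0.18]
tool_rot: [0.737, 0.676, 0.0, 0.001]
ft_force: [-0.3, 0.8, 5.0]
grip_width: 0.0177
```

```bash
python3 st.py
```

```text
t 17.95 pos [0.489  0.1276 0.18  ] F [-0.32  0.81  5.03] M [0.073 0.213 1.052] w 0.0177 tooly deg -4.89 q6 0.12 tq6 1.09
```

About 12 N at the roller. Releasing now.

Request:
carry_out:
  rows:
    - [[0, 0, 0, 0, 0, 0], [0, 0, 0, 0, 0, 0], [0, 0, 0, 0, 0, 0], [0, 0, 0, 0, 0, 0], [0, 0, 0, 0, 0, 0], [0, 0, 0, 0, 0, 0]]
  fingers: 0.6

```text
time: 18.55
position: [0.4886, 0.1273, 0.1795]
tool_rot: [0.739, 0.674, -0.0, -0.0]
ft_force: [-0.5, 0.4, 0.1]
grip_width: 0.0508
```

Request:
carry_out:
  rows:
    - [[0, 0, -10, 0, 0, 0], [0, 0, -25, 0, 0, 0], [0, 0, -50, 0, 0, 0], [0, 0, -90, 0, 0, 0], [0, 0, -130, 0, 0, 0], [0, 0, -130, 0, 0, 0]]

```text
time: 19.15
position: [0.4916, 0.1276, 0.3157]
tool_rot: [0.738, 0.674, 0.005, 0.004]
ft_force: [1.5, 0.3, -0.2]
grip_width: 0.052
```

```bash
python3 st.py;python3 - <<'E'
from h import *
from rig import robot
s=robot.camera("scene");w=robot.camera("wrist");np.savez("wend.npz",**w);np.savez("send.npz",**s)
a=cv2.resize(s["color"][170:270,275:350,::-1],(390,520),interpolation=cv2.INTER_CUBIC)
b=cv2.resize(w["color"][60:320,150:350,::-1],(400,520),interpolation=cv2.INTER_CUBIC)
cv2.imwrite("pics/end.png",np.hstack([a,b]))
E
```

```text
t 19.15 pos [0.4916 0.1276 0.3157] F [ 1.51  0.29 -0.2 ] M [-0.127  0.024  0.035] w 0.052 tooly deg -5.21 q6 0.12 tq6 -0.01
```

View pics/end.png

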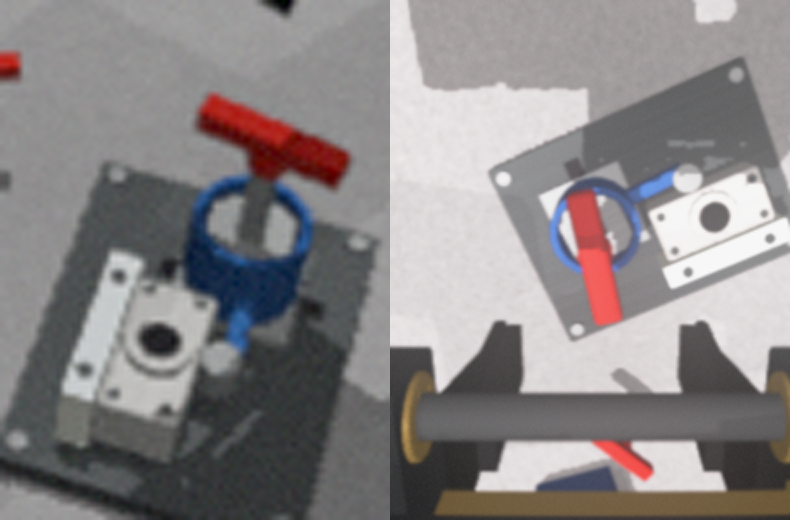

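The end view shows the key standing in the socket, the roller on the housing at (687,178), and the housing against the fence. Checking distances: the hub at (714,217) against the fence hole line (688,272) to (769,238), all in the plane z = 55 mm.

Run:
```python
from h import *
w=load("wend");s=load("send")
C=lambda l:np.array([(150+(x-390)/2,60+y/2) for x,y in l])
S=lambda l:np.array([(275+x/5.2,170+y/5.2) for x,y in l])
for n,c,f,h,a,b,ro in(("wrist",w,C,(714,217),(688,272),(769,238),(687,178)),("scene",s,S,(160,340),(119,275),(85,370),(222,357))):
    p=onplane(c,f([h,a,b]),.055)[:,:2];d=p[2]-p[1];L=np.linalg.norm(d);n_=np.array([-d[1],d[0]])/L
    r=onplane(c,f([ro]),.045)[0,:2]-[.4889,.1275]
    print(n,"holes apart",L,"hub-fence",(p[0]-p[1])@n_,"fence yaw",np.degrees(np.arctan2(d[1],d[0])),"roller ang",np.degrees(np.arctan2(r[1],r[0])),np.linalg.norm(r))
```

```text
wrist holes apart 0.05951178257094612 hub-fence 0.02905789045742804 fence yaw 18.891452472042996 roller ang 20.514104059815168 0.06943250660234354
scene holes apart 0.060313161161637006 hub-fence 0.028784179445649323 fence yaw 18.466847172121383 roller ang 23.23377529211849 0.06948022808034283
```

```bash
python3 -c "
from rig import robot
print(robot.hand_in())"
```

```text
the job is handed in; nothing more can be done
None
```

I took the large red key out of the holder and seated it in the clamp socket. I then turned it clockwise until the housing was against the fence, let go and backed the gripper off. The job is handed in at about 19 s of the 72 s allowed; no verdict was reported.

**Seating:** The key bottomed with the tool at a height of 0.180 m, where I expected full depth, with an upward force of about 6 N.

**Pressing force:** The torque settled at about 0.37 N m while the housing slid, then rose steadily to about 1.05 N m. That works out to about 12 N at the roller. I measured it before letting go and did not measure it again afterwards.

**Final view:**
- **Key and roller:** the key stands in the socket and the roller is on the housing.
- **Clamp angle:** about 1.54 rad from the wrist view and 1.49 from the scene view. Both are within the expected 1.44 to 1.65.
- **Housing to fence:** I measured 28.8 to 29.1 mm where 28 mm is home. The 1 mm disagreement is within picture accuracy, and the torque says the housing is in contact.

I did not knowingly touch anything else on the bench, but I did not check the other objects again at the end. I viewed 11 pictures, one past the budget of 10.

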